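Clamp a power supply module in a bench work holder

ROBOT

A 6-joint arm with a two-finger parallel gripper is mounted at the origin on the work surface. World frame = base frame: x ahead of the robot, y to its left, z up, the work surface at z = 0. Lengths are in m, angles in rad, forces in N, time in s.
With the tool pointing down it reaches from about 0.35 to 0.85 m from the base axis. Payload 8.1 kg.
Tool frame: the origin (TCP) lies on the centre line of the jaws, within the pads' length; the fingertips stand robot.finger_overhang ahead of it and the grasp point (between the pads) lies 5 mm behind it (robot.finger_overhang is the distance from the TCP to the fingertips, in m); z points along the fingers, y is the direction in which the jaws open and shut (so a half turn about z gives the same grasp; the last joint's range is limited). The gripper opens to 93 mm and grips with 3 to 60 N. Pads are 15 mm wide; open, the fingers measure 128 mm over their backs; the gripper's body (75 mm by 188 mm) begins 65 mm behind the grasp point.
Start: joints at [1.245, 0.13, 1.488, -0, 1.523, -0.085], TCP at [0.143, 0.583, 0.205] pointing down, gripper open.
Joint ranges: [-2.96, 2.96], [-0.89, 2.26], [0.02, 2.5], [-1.34, 4.48], [0, 2.73], [-2.66, 2.66]. Speed limits (rad/s): [2.39, 2.39, 2.79, 3.14, 3.14, 3.14].

INTERFACE

Orientations are given as a rotation vector (axis times angle).
In Python, from plant import robot gives the robot as it stands. The module is installed in compiled form; this text tells all that it offers.
- The arm moves only by the tool carry_out, never from a script. Its argument "commands" is a list that holds one entry, the list of rows, each a list of 4 numbers: the shift along the tool's x, y, z in cm, then the turn about the tool's z in degrees. In form: [[[tx, ty, tz, roll], ...]]. A call has 1 to 20 rows; each row shifts and turns the commanded pose from where the row before left it, along the tool's axes as they then stand; what a row does not reach is not made up. A row lasts 1/12 s, in which the tool goes at most 41.7 mm and 7.16 degrees, less where a joint would pass 70% of its speed; a pose out of reach is approached as far as the arm can. A call is refused whole if a number of a shift passes 4.17 or a number of a turn 7.16, either way. A call with a gripper value outside its range is refused whole. "claw" is the finger opening in cm, from 0 to 9.3, set as the call begins (left out, the last holds). The fingers move at their own pace and stop on an object; "grip_force" is the grip in N (left out, the last holds). Time passes only in rows, so rows that do not move let the fingers close. It gives the time, the measured TCP pose, the force and the opening at its end, in the units of the state.
- robot.read_state(): the state, without advancing time (a new reading comes with each control period).
- robot.read_camera(name): name is "scene" or "top" or "wrist"; returns the picture (480x640x3 uint8, red, green, blue); there is no depth.
- robot.camera_params(name): a dict with "mtx" (3x3 intrinsics, pixels), "dist_coeffs" ([k1, k2, p1, p2, k3] as OpenCV has them; the pictures are not rectified), "R" (3x3) and "t" (3): a world point X has camera coordinates R X + t. Camera axes: x right, y down, z forward; pixel columns grow to the right and rows downward; lengths in m; the calibration is good to about 2 mm. A picture is of the moment at which its call begins: read the wrist's pose just before it. camera_params takes no time and is no camera call; for the wrist camera it gives the pose at the moment of the call.
- robot.close_job(): hands the job in, once; it reports no verdict.
The state is a dict: "t": time; "q": joint angles; "dq": joint speeds; "joint_torque": joint torques, N m; "tool_pos": TCP position; "orientation": TCP orientation; "force": force on the tool from outside, world axes, zero at the start; "wrist_torque": the same for the moment, N m; "opening": finger opening in m.
Only numpy, scipy, OpenCV 4.12 (cv2) and the standard library are available. Lean on these libraries where they do the work, as an engineer would, in place of code of your own. Each camera call takes 0.05 s, during which the arm holds its last target.

TASK

The power supply module lies loose in the work holder. Loosen the winged set screw on the sliding collar (anticlockwise from above), slide the collar so that its jaw pushes the module home against the sprung pad and presses it there gently but firmly, with about 10 newtons and never more than 25, and, while it presses, tighten the set screw again fully so that the module stays clamped when you let go. Never drag the collar while its screw is tight, keep the module flat on its bed, and leave the other things on the bench where they are.

Things in the scene. Friction and masses are not known exactly. Their poses are not given: they have to be found in the camera images.
- holder: Fixed work holder: grey base 200 x 370 x 12 mm; steel rod 14 mm thick along its y axis (centre x = -50, z = 45 mm) between two end blocks (top z = 68 mm); aluminium bed for the module (top z = 24 mm, lips to 29 mm); at the +y end a dark fixed jaw (top z = 62 mm) with the sprung pad. Origin: centre of the underside. z up. The collar slides to +y to clamp.
- pad: Black sprung pad in front of the fixed jaw, 70 x 8 x 26 mm. Origin: centre of its face, which looks to the holder's -y. A stiff spring, about 8 N per mm, 9 mm of travel; its force is what clamps the module.
- collar (a joint): Position of the knurled steel collar (36 mm across, 24 mm long) along the rod in m, growing towards the pad; 0 is the end near the -y end block, 0.14 the other. Loose, it slides with a drag of some 1.5 to 2.5 N; with the screw tight it is held.
- collar_jaw (a point): Centre of the collar's rubber-faced jaw (68 x 26 mm), the face that pushes the module, which looks to the holder's +y. The jaw is on an arm of the collar, at the height of the rod; the face lies 20 mm ahead of the set screw's axis. Axes as the holder's.
- setscrew (a joint): Angle of the winged set screw in rad: 0 is fully tight (a stop), growing anticlockwise seen from above; 1.5 is fully loose (a stop). The screw grips the rod the harder the tighter it is: fully tight it holds the collar against some 20 N along the rod, above 0.6 the collar runs free. Turning takes about 0.3 N m.
- wing (a point): Centre of the screw's upright wing, a flat dark steel bar 9 mm thick (its x), 32 mm long (its y), 30 mm tall (z), on the screw's vertical axis, above the collar and riding with it. Below it are a round head (24 mm across, 6 mm high) and, 12 mm below the wing, the collar's top. The axes turn with the screw: at angle 0 they are the holder's, the wing lying along the rod.
- module_mid (a point): Centre of the chassis of the power supply module: a bare aluminium chassis 85 mm (x) x 110 mm (y) x 24 mm (z) with a heat sink, transformer and capacitors on top (up to 26 mm higher), about 0.35 kg, loose on the holder's bed between the lips. This point is 12 mm above its underside. Axes nearly the holder's.
- module: The same module; origin at the centre of its underside. Pushed, it slides on the bed with a drag of some 1 to 3 N.
- screwdriver: Loose screwdriver, about 200 mm long, on the bench: leave alone. Origin at its underside.
- spool: Loose grey spool, 52 mm across, 38 mm high: leave alone. Origin: centre of its underside.
- flux_jar: Loose brass jar, 48 mm across, 45 mm high: leave alone. Origin: centre of its underside.
- remote: Loose black remote control, 45 x 160 x 18 mm: leave alone. Origin: centre of its underside.
- meter: Loose hand-held meter, 75 x 140 x 35 mm: leave alone. Origin: centre of its underside.
- screw_tray: Loose steel tray, 100 x 70 x 25 mm: leave alone. Origin: centre of its underside.
- heatsink: Loose finned aluminium heat sink, 50 x 60 x 30 mm: leave alone. Origin: centre of its underside.
Things that resemble listed ones, but are neither listed nor needed, are in the scene too. What is shaped like the module but pink or purple is not meant.

How it is judged:
By the outcome, as a careful person would: the job done as asked, in the order asked, and still so for the second after the job is handed in, with the robot touching nothing.
It also fails if it takes over 70 s, if anything falls off the work surface, if the arm or the gripper's body presses on something with over 40 N, if the wrist force passes 120 N, or if a joint passes its speed limit or range.

## Working session

There is one attempt and no reset: what is moved stays moved. The work goes in short steps, Python scripts to look and compute and a tool call to move; the robot and the scene stay as the last step left them, time stands still between calls to the robot, and variables do not carry over. Pictures are saved under pics/ and viewed, and the job is handed in when it is done.

Besides the shell and the picture viewer there is one more tool, called after "Request:" as name(argument=value, ...), one argument or row to a line, values as JSON. carry_out: Moves the arm, as the interface text tells. Its arguments: {"type":"object","properties":{"commands":{"type":"array","items":{"type":"array","items":{"type":"array","items":{"type":"number"}}}},"claw":{"type":"number"},"grip_force":{"type":"number"}},"required":["commands"]}

```bash
mkdir -p pics; ls; python3 - <<'E'
from plant import robot
import cv2
s=robot.read_state();print(s, robot.finger_overhang)
for n in("scene","top"):
    im=robot.read_camera(n);cv2.imwrite(f"pics/{n}0.png",im[:,:,::-1])
    p=robot.camera_params(n);print(n,p)
E
```

```text
pics
{'t': 0.0, 'q': array([ 1.24462241e+00,  1.31143916e-01,  1.48928428e+00, -3.57655484e-05,
        1.52297657e+00, -8.54058788e-02]), 'dq': array([-1.79272404e-03,  3.14819880e-05,  8.46838660e-04, -1.60929784e-03,
       -3.63823266e-05, -1.82469834e-03]), 'joint_torque': array([-1.00541649e-03, -5.59848690e+01, -4.91752946e+01,  7.65645225e-02,
        3.59807862e-02, -1.07921812e-04]), 'tool_pos': array([0.14287478, 0.58213337, 0.20409502]), 'orientation': array([-3.77241583e-01, -3.11852186e+00,  2.79755787e-03]), 'force': array([0.05781705, 0.12333501, 0.36533312]), 'wrist_torque': array([ 0.02368241, -0.04491096,  0.06150131]), 'opening': 0.09319192274743954} 0.014
scene {'mtx': array([[473.01095054,   0.        , 312.84069584],
       [  0.        , 473.01095054, 237.88217174],
       [  0.        ,   0.        ,   1.        ]]), 'dist_coeffs': array([0.00410448, 0.        , 0.        , 0.        , 0.        ]), 'R': array([[ 0.29994742,  0.95393169, -0.00677275],
       [ 0.65552271, -0.21126538, -0.72502202],
       [-0.69305233,  0.21302879, -0.68869239]]), 't': array([-0.17821314, -0.33384721,  1.4669565 ])}
top {'mtx': array([[608.8466319 ,   0.        , 314.39029754],
       [  0.        , 608.8466319 , 234.90861355],
       [  0.        ,   0.        ,   1.        ]]), 'dist_coeffs': array([-0.08467285,  0.        ,  0.        ,  0.        ,  0.        ]), 'R': array([[ 0.002784  , -0.99999398, -0.00207193],
       [-0.98733384, -0.00242006, -0.15863802],
       [ 0.15863205,  0.00248734, -0.98733464]]), 't': array([0.02792377, 0.57318979, 1.32886504])}
```

View pics/scene0.png

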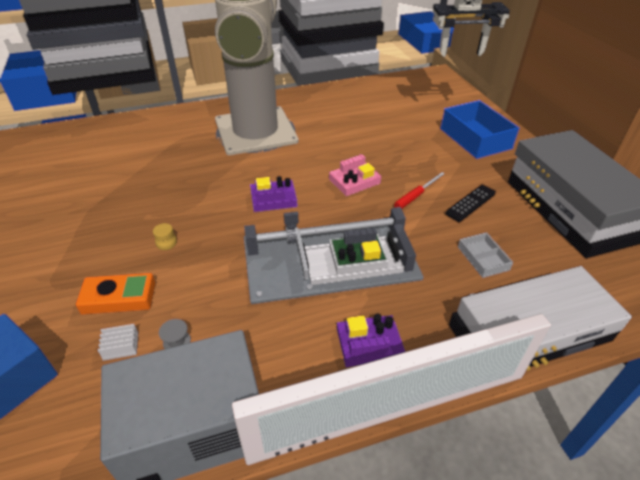

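View pics/top0.png

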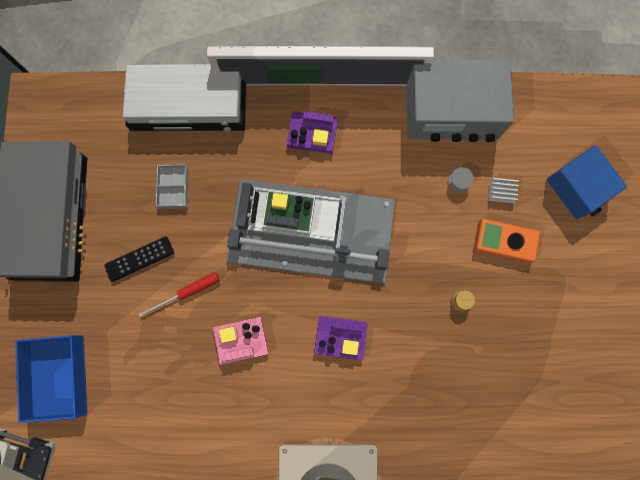

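The holder is at about (312,232) in the top view. The collar with its wing is near (342,254), and the module is on the bed at about (288,210). The modules at (313,132), (342,338) and (240,340) are pink or purple, so they are decoys. I'll confirm with an enlarged crop.

```bash
python3 - <<'E'
import cv2
a=cv2.imread("pics/top0.png")[170:295,215:410];cv2.imwrite("pics/top0c.png",cv2.resize(a,None,fx=4,fy=4,interpolation=cv2.INTER_CUBIC))
a=cv2.imread("pics/scene0.png")[195:310,230:430];cv2.imwrite("pics/scene0c.png",cv2.resize(a,None,fx=4,fy=4,interpolation=cv2.INTER_CUBIC))
E
```

```text
(no output)
```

View pics/top0c.png

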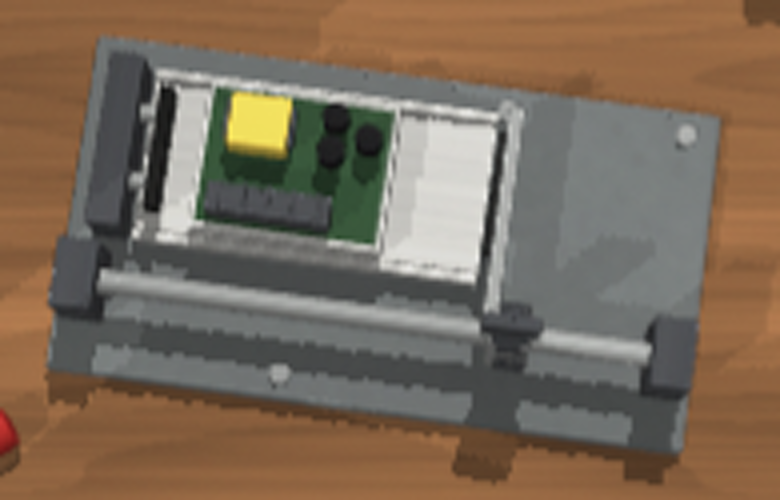

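View pics/scene0c.png

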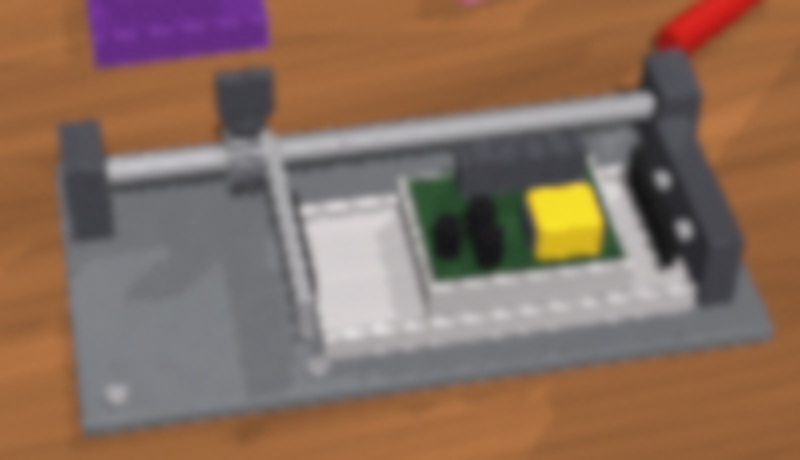

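The crops confirm it: the green-board module lies in the bed, and the wing is along the rod, so the screw is tight. Next I'll locate the holder and the wing.

```bash
cat > h.py <<'E'
import numpy as np,cv2
from plant import robot
from scipy.optimize import least_squares
from scipy.spatial.transform import Rotation as Ro
def proj(p,X):
    return cv2.projectPoints(np.atleast_2d(np.float64(X)),cv2.Rodrigues(p["R"])[0],p["t"],p["mtx"],p["dist_coeffs"])[0][:,0]
def onplane(p,uv,z):
    u=cv2.undistortPoints(np.float64(uv).reshape(-1,1,2),p["mtx"],p["dist_coeffs"])[:,0]
    d=np.c_[u,np.ones(len(u))]@p["R"]; c=-p["R"].T@p["t"]
    return c+d*((z-c[2])/d[:,2])[:,None]
def holder(x): # x,y,yaw -> fn
    c,s=np.cos(x[2]),np.sin(x[2]); R=np.array([[c,-s,0],[s,c,0],[0,0,1]])
    return lambda P:(np.atleast_2d(P)@R.T)+[x[0],x[1],0]
E
python3 - <<'E'
from h import *
T=robot.camera_params("top");S=robot.camera_params("scene")
tc=lambda a:np.array(a)/4.+[215,170]
sc=lambda a:np.array(a)/4.+[230,195]
ob=[(T,tc([98,38]),[.1,.185,.012]),(T,tc([720,118]),[.1,-.185,.012]),(T,tc([680,453]),[-.1,-.185,.012]),(T,tc([50,372]),[-.1,.185,.012]),
(S,sc([83,428]),[.1,-.185,.006]),(S,sc([772,330]),[.1,.185,.012])]
def f(x):
    H=holder(x);return np.concatenate([proj(p,H(X))[0]-u for p,u,X in ob])
r=least_squares(f,[.5,0,0]);print(r.x,np.degrees(r.x[2]),r.fun.round(1))
print("wing", onplane(T,[tc([512,318])],.105),onplane(S,[sc([245,75])],.105))
np.save("h.npy",r.x)
H=holder(r.x)
w=onplane(T,[tc([512,318])],.105)[0]; c,s=np.cos(r.x[2]),np.sin(r.x[2]);d=w[:2]-r.x[:2];print("wing in holder",c*d[0]+s*d[1],-s*d[0]+c*d[1])
E
```

```text
[ 0.58947871  0.03724814 -0.12803088] -7.33562887560879 [-0.7 -0.9  0.1 -0.9  0.5  0.1 -1.8 -0.6 -1.7  0.1 -0.6 -1.9]
wing [[ 0.5319586  -0.03236092  0.105     ]] [[ 0.5367074  -0.02982309  0.105     ]]
wing in holder -0.04816153874785596 -0.07638357403237521
```

```bash
cat >> h.py <<'E'
def plan(target,yaw_jaw=None):
    s=robot.read_state();R=Ro.from_rotvec(s["orientation"]).as_matrix()
    d=R.T@(np.array(target)-s["tool_pos"])*100
    print("t",round(s["t"],2),"pos",s["tool_pos"].round(4),"q",s["q"].round(2),"F",s["force"].round(2),"Mz",s["wrist_torque"][2].round(2),"open",round(s["opening"],4))
    print("toolx",R[:,0].round(3),"tooly",R[:,1].round(3),"toolz",R[:,2].round(3))
    print("shift cm",d.round(2))
E
python3 - <<'E'
from h import *
plan([.533,-.031,.2])
E
```

```text
t 0.1 pos [0.1429 0.5822 0.2042] q [ 1.24  0.13  1.49  0.    1.52 -0.09] F [-0.49  0.23  0.38] Mz 0.0 open 0.0927
toolx [-0.971  0.238  0.   ] tooly [ 0.238  0.971 -0.002] toolz [-0.001 -0.002 -1.   ]
shift cm [-52.51 -50.25   0.5 ]
```

Request:
carry_out(
  commands=[
    [[-2.6,-2.5,0,0],[-2.6,-2.5,0,0],[-2.6,-2.5,0,0],[-2.6,-2.5,0,0],[-2.6,-2.5,0,0],[-2.6,-2.5,0,0],[-2.6,-2.5,0,0],[-2.6,-2.5,0,0],[-2.6,-2.5,0,0],[-2.6,-2.5,0,0],[-2.6,-2.5,0,0],[-2.6,-2.5,0,0],[-2.6,-2.5,0,0],[-2.6,-2.5,0,0],[-2.6,-2.5,0,0],[-2.6,-2.5,0,0],[-2.6,-2.5,0,0],[-2.6,-2.5,0,0],[-2.6,-2.5,0,0],[-2.6,-2.5,0,0]],
  ],
  claw=5,
)

```text
t: 1.77
tool_pos: [0.5292, -0.0287, 0.2047]
orientation: [-0.378, -3.118, -0.0]
force: [0.2, 0.7, 0.7]
opening: 0.0503
```

Request:
carry_out(
  commands=[
    [[0,0,0,7],[0,0,0,7],[0,0,0,7],[0,0,0,7],[0,0,0,7],[0,0,0,7],[0,0,0,7],[0,0,0,7],[0,0,0,7],[0,0,0,7],[0,0,0,7],[0,0,0,6.5],[0,0,0,0],[0,0,0,0]],
  ],
)

```text
t: 2.93
tool_pos: [0.5286, -0.0268, 0.2048]
orientation: [-2.354, -2.08, 0.001]
force: [0.0, -0.3, -0.7]
opening: 0.05
```

```bash
python3 - <<'E'
from h import *
plan([.533,-.031,.2])
W=robot.camera_params("wrist");im=robot.read_camera("wrist");cv2.imwrite("pics/w1.png",im[:,:,::-1])
import pickle;pickle.dump(W,open("w1.pkl","wb"));print(W)
E
```

```text
t 2.93 pos [ 0.5286 -0.0268  0.2048] q [-0.15 -0.06  1.68 -0.    1.52 -0.02] F [ 0.01 -0.27 -0.68] Mz 0.03 open 0.05
toolx [ 0.123  0.992 -0.   ] tooly [ 0.992 -0.123 -0.001] toolz [-0.001  0.    -1.   ]
shift cm [-0.36  0.49  0.47]
{'mtx': array([[400.99396291,   0.        , 307.60116635],
       [  0.        , 400.99396291, 239.1664626 ],
       [  0.        ,   0.        ,   1.        ]]), 'dist_coeffs': array([-0.06004895,  0.        ,  0.        ,  0.        ,  0.        ]), 'R': array([[ 9.92362331e-01, -1.23356532e-01,  4.11727375e-04],
       [-1.17942311e-01, -9.47818114e-01,  2.96193239e-01],
       [-3.61471281e-02, -2.93979574e-01, -9.55127947e-01]]), 't': array([-0.52713637,  0.00282219,  0.40241319])}
```

View pics/w1.png

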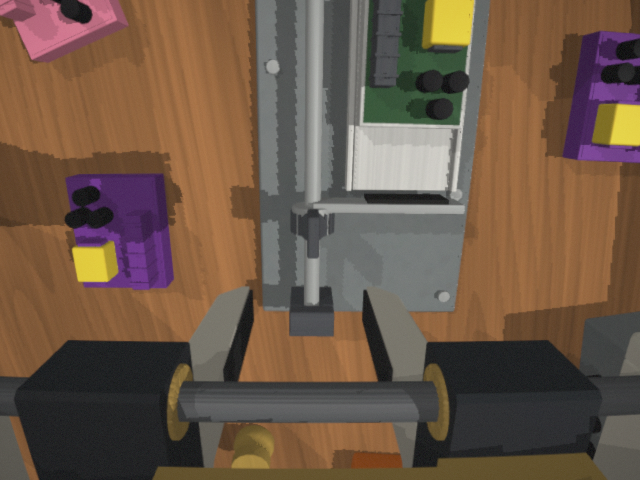

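The wing is at about (313,233) and straight along the rod, with the jaw at (390,208). I'll check this by overlaying the model.

```bash
python3 - <<'E'
from h import *
import pickle
W=pickle.load(open("w1.pkl","rb"));x=np.load("h.npy");H=holder(x)
im=cv2.imread("pics/w1.png")
def box(c,h,col,zt=None):
    P=np.array([[a,b,d] for d in(-1,1) for a,b in((-1,-1),(1,-1),(1,1),(-1,1))])*np.array(h)/2+c
    q=np.int32(proj(W,H(P)).round()*4)
    cv2.polylines(big,[q[:4]],1,col);cv2.polylines(big,[q[4:]],1,col)
    for i in range(4):cv2.line(big,q[i],q[i+4],col)
big=cv2.resize(im,None,fx=4,fy=4,interpolation=cv2.INTER_CUBIC)
box([-.05,-.0764,.090],[.009,.032,.03],(0,0,255))
box([-.05,-.173,.034],[.03,.024,.068],(255,0,0))
box([0,0,.006],[.2,.37,.012],(0,255,0))
cv2.imwrite("pics/w1c.png",big[720:1320,960:1760])
E
```

```text
(no output)
```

View pics/w1c.png

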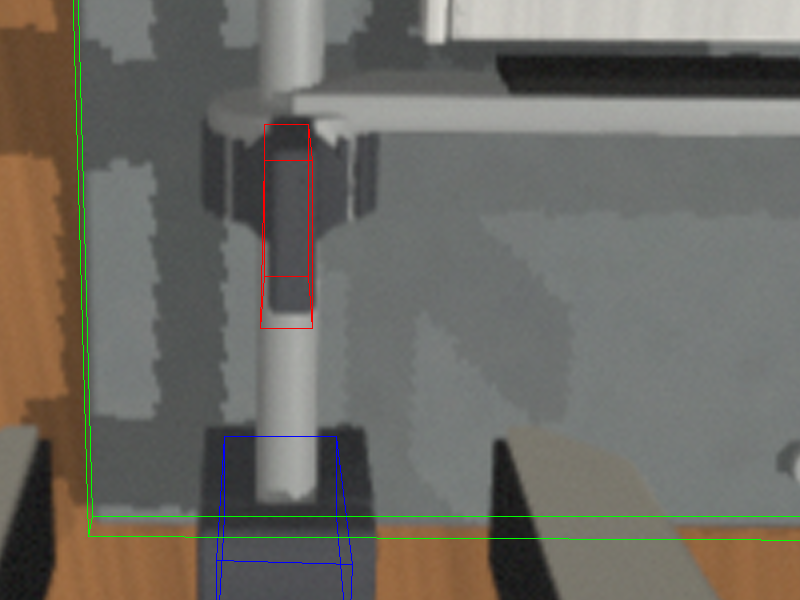

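Request:
carry_out(
  commands=[
    [[-0.13,0.16,1.8,0],[-0.14,0.16,2,0],[0,0,2,0],[0,0,2,0],[0,0,1,0],[0,0,0,0],[0,0,0,0],[0,0,0,0]],
  ],
)

```text
t: 3.65
tool_pos: [0.5325, -0.0301, 0.1186]
orientation: [2.356, 2.076, 0.002]
force: [0.0, 0.4, -0.1]
opening: 0.0504
```

```bash
python3 - <<'E'
from h import *
plan([.5314,-.0299,.087])
im=robot.read_camera("wrist");cv2.imwrite("pics/w2.png",im[:,:,::-1])
E
```

```text
t 3.65 pos [ 0.5325 -0.0301  0.1186] q [-0.15  0.01  1.78  0.    1.36 -0.03] F [ 0.    0.36 -0.05] Mz 0.05 open 0.0504
toolx [ 0.126  0.992 -0.   ] tooly [ 0.992 -0.126  0.002] toolz [ 0.002 -0.    -1.   ]
shift cm [ 0.   -0.12  3.16]
```

View pics/w2.png

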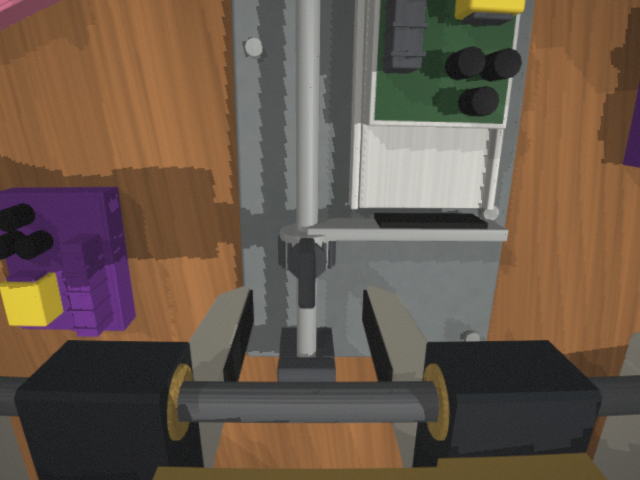

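The wing is centred between the fingers (columns 250 and 365, wing at 307). I'll lower the gripper and grasp.

Request:
carry_out(
  commands=[
    [[0,-0.05,1,0],[0,0,1.1,0],[0,0,1,0],[0,0,0,0],[0,0,0,0]],
  ],
)

```text
t: 4.12
tool_pos: [0.53, -0.0297, 0.0846]
orientation: [-2.357, -2.074, 0.003]
force: [0.3, -0.3, 0.2]
opening: 0.0502
```

Request:
carry_out(
  commands=[
    [[0,0,0,0],[0,0,0,0],[0,0,0,0],[0,0,0,0],[0,0,0,0],[0,0,0,0],[0,0,0,0],[0,0,0,0],[0,0,0,0],[0,0,0,0]],
  ],
  claw=0,
  grip_force=20,
)

```text
t: 4.95
tool_pos: [0.5318, -0.03, 0.0864]
orientation: [2.358, 2.075, 0.001]
force: [5.4, -0.1, -2.8]
opening: 0.0083
```

```bash
python3 - <<'E'
from h import *
plan([.5314,-.0299,.087])
im=robot.read_camera("wrist");cv2.imwrite("pics/w3.png",im[:,:,::-1])
E
```

```text
t 4.95 pos [ 0.5318 -0.03    0.0864] q [-0.15  0.04  1.81  0.    1.29 -0.03] F [ 5.39 -0.14 -2.81] Mz -0.03 open 0.0083
toolx [ 0.127  0.992 -0.   ] tooly [ 0.992 -0.127  0.001] toolz [ 0.001 -0.    -1.   ]
shift cm [ 0.01 -0.04 -0.06]
```

View pics/w3.png

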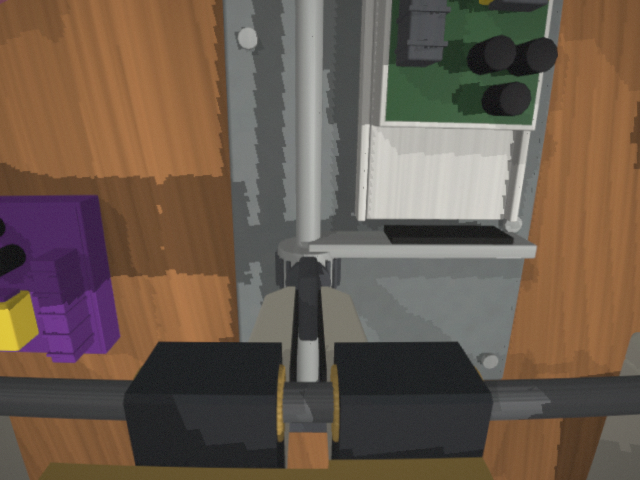

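Request:
carry_out(
  commands=[
    [[0,0.05,0,0],[0,0,0,0],[0,0,0,0],[0,0,0,0]],
  ],
  grip_force=50,
)

```text
t: 5.33
tool_pos: [0.5319, -0.03, 0.0863]
orientation: [2.358, 2.075, 0.0]
force: [3.1, 0.5, -0.7]
opening: 0.008
```

Request:
carry_out(
  commands=[
    [[0,0,0,-3],[0,0,0,-4],[0,0,0,-4],[0,0,0,-4],[0,0,0,0],[0,0,0,0]],
  ],
)

```text
t: 5.83
tool_pos: [0.5318, -0.03, 0.0863]
orientation: [2.07, 2.363, 0.0]
force: [3.1, -0.0, 1.0]
opening: 0.0082
```

```bash
python3 - <<'E'
from h import *
plan([.5314,-.0299,.087])
E
```

```text
t 5.83 pos [ 0.5318 -0.03    0.0863] q [-0.15  0.04  1.81  0.    1.3  -0.28] F [ 3.07 -0.03  0.99] Mz -0.14 open 0.0082
toolx [-0.132  0.991 -0.   ] tooly [0.991 0.132 0.   ] toolz [ 0. -0. -1.]
shift cm [ 0.02 -0.04 -0.07]
```

Request:
carry_out(
  commands=[
    [[0,0,0,-6],[0,0,0,-6],[0,0,0,-6],[0,0,0,-6],[0,0,0,-6],[0,0,0,-6],[0,0,0,-6],[0,0,0,-6],[0,0,0,-6],[0,0,0,-4],[0,0,0,0],[0,0,0,0],[0,0,0,0]],
  ],
)

```text
t: 6.92
tool_pos: [0.5315, -0.0302, 0.0863]
orientation: [-0.667, -3.07, 0.001]
force: [1.2, -1.0, 2.9]
opening: 0.0079
```

```bash
python3 - <<'E'
from h import *
plan([.5314,-.0299,.087])
im=robot.read_camera("wrist");cv2.imwrite("pics/w4.png",im[:,:,::-1])
im=robot.read_camera("top");cv2.imwrite("pics/top4.png",cv2.resize(im[170:295,215:410,::-1],None,fx=4,fy=4))
E
```

```text
t 6.92 pos [ 0.5315 -0.0302  0.0863] q [-0.15  0.04  1.81 -0.    1.3  -1.3 ] F [ 1.16 -1.05  2.92] Mz -0.15 open 0.0079
toolx [-0.91   0.415  0.   ] tooly [ 0.415  0.91  -0.   ] toolz [-0. -0. -1.]
shift cm [ 0.02  0.02 -0.07]
```

View pics/w4.png

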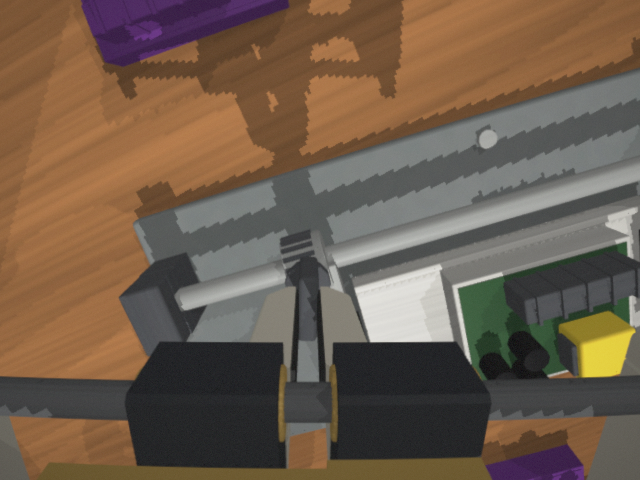

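View pics/top4.png

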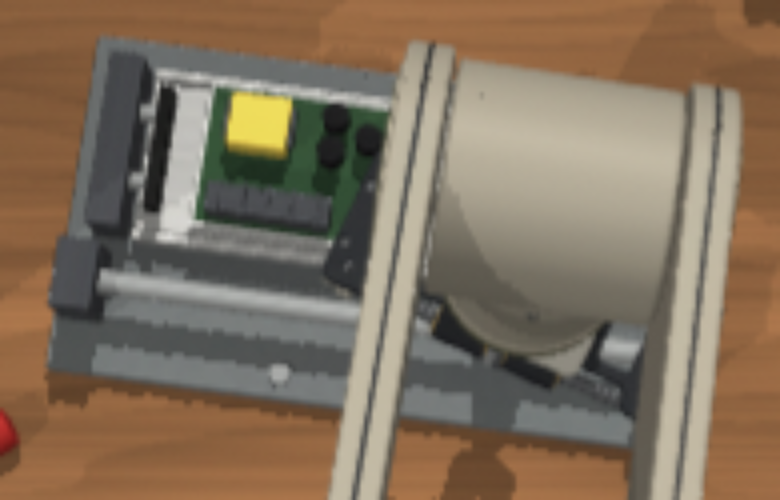

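```bash
python3 - <<'E'
from h import *
import pickle
W=pickle.load(open("w1.pkl","rb"));T=robot.camera_params("top");x=np.load("h.npy")
c,s=np.cos(x[2]),np.sin(x[2]);inv=lambda P:((P[:,:2]-x[:2])@np.array([[c,-s],[s,c]])).round(4)
tc=lambda a:np.array(a)/4.+[215,170]
print("mod near W",inv(onplane(W,[[363,126],[462,128]],.048)).tolist())
print("near T",inv(onplane(T,tc([[396,112],[383,248]]),.048)).tolist())
print("far T",inv(onplane(T,tc([[213,86],[195,220]]),.048)).tolist())
print("pad T z.05",inv(onplane(T,tc([[175,90],[163,212]]),.05)).tolist())
print("jaw W z.058",inv(onplane(W,[[320,204],[463,204]],.058)).tolist())
E
```

```text
mod near W [[-0.0084, 0.0041], [0.073, 0.0036]]
near T [[0.0687, 0.0021], [-0.0101, -0.0009]]
far T [[0.0702, 0.1076], [-0.008, 0.1066]]
pad T z.05 [[0.0647, 0.1286], [-0.0061, 0.125]]
jaw W z.058 [[-0.0427, -0.0585], [0.0769, -0.0577]]
```

Loosening has taken about 73° (1.28 rad). Next I'll slide the collar towards the module.

Request:
carry_out(
  commands=[
    [[0.074,0.24,0,0],[0.148,0.478,0,0],[0.148,0.478,0,0],[0.148,0.478,0,0],[0.148,0.478,0,0],[0.148,0.478,0,0],[0.148,0.478,0,0],[0.148,0.478,0,0],[0.148,0.478,0,0],[0.148,0.478,0,0],[0.074,0.24,0,0],[0,0,0,0],[0,0,0,0]],
  ],
)

```text
t: 8.1
tool_pos: [0.5381, 0.0204, 0.0863]
orientation: [0.66, 3.071, 0.001]
force: [2.2, 0.8, 3.1]
opening: 0.0082
```

```bash
cat >> h.py <<'E'
def axial():
    s=robot.read_state();x=np.load("h.npy");c,sn=np.cos(x[2]),np.sin(x[2]);d=s["tool_pos"][:2]-x[:2]
    print("t",round(s["t"],2),"TCP in holder mm",(np.array([c*d[0]+sn*d[1],-sn*d[0]+c*d[1]])*1e3).round(2),"F lat/axial/z",np.round([c*s["force"][0]+sn*s["force"][1],-sn*s["force"][0]+c*s["force"][1],s["force"][2]],2),"Mz",s["wrist_torque"][2].round(2),"open",round(s["opening"],4))
    R=Ro.from_rotvec(s["orientation"]).as_matrix();print("z",s["tool_pos"][2].round(4),"holder y in tool",(R.T@[-sn,c,0]).round(3),"x",(R.T@[c,sn,0]).round(3))
E
python3 - <<'E'
from h import *
axial()
im=robot.read_camera("wrist");cv2.imwrite("pics/w5.png",im[:,:,::-1])
E
```

```text
t 8.1 TCP in holder mm [-48.77 -23.29] F lat/axial/z [2.11 1.03 3.12] Mz -0.15 open 0.0082
z 0.0863 holder y in tool [0.291 0.957 0.001] x [-0.957  0.291  0.   ]
```

View pics/w5.png

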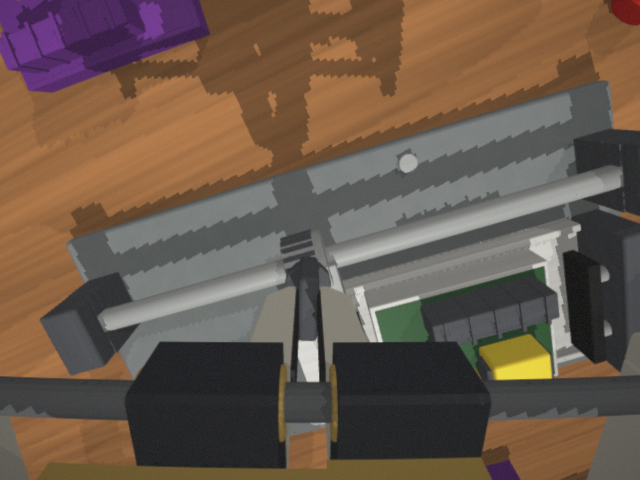

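Request:
carry_out(
  commands=[
    [[0.03,0.096,0,0],[0.03,0.096,0,0],[0.03,0.096,0,0],[0.03,0.096,0,0],[0.03,0.096,0,0]],
  ],
)

```text
t: 8.57
tool_pos: [0.5387, 0.0245, 0.0863]
orientation: [0.661, 3.071, -0.0]
force: [3.1, -2.3, 3.9]
opening: 0.0079
```

Request:
carry_out(
  commands=[
    [[0.03,0.096,0,0],[0.03,0.096,0,0],[0.03,0.096,0,0]],
  ],
)

```text
t: 8.82
tool_pos: [0.539, 0.0275, 0.0862]
orientation: [0.661, 3.071, -0.001]
force: [4.0, -4.3, 4.0]
opening: 0.0077
```

Request:
carry_out(
  commands=[
    [[0.03,0.096,0,0],[0.03,0.096,0,0]],
  ],
)

```text
t: 8.98
tool_pos: [0.5393, 0.0293, 0.0863]
orientation: [0.661, 3.071, -0.001]
force: [4.0, -4.5, 4.8]
opening: 0.0081
```

Request:
carry_out(
  commands=[
    [[0.03,0.096,0,0],[0.03,0.096,0,0]],
  ],
)

```text
t: 9.15
tool_pos: [0.5395, 0.0313, 0.0863]
orientation: [0.661, 3.071, -0.001]
force: [3.6, -4.5, 4.2]
opening: 0.0082
```

```bash
python3 - <<'E'
from h import *
axial()
im=robot.read_camera("wrist");cv2.imwrite("pics/w6.png",im[:,:,::-1])
im=robot.read_camera("top");cv2.imwrite("pics/top6.png",cv2.resize(im[170:295,215:410,::-1],None,fx=4,fy=4))
E
```

```text
t 9.15 TCP in holder mm [-48.81 -12.25] F lat/axial/z [ 4.11 -3.98  4.15] Mz -0.22 open 0.0082
z 0.0863 holder y in tool [ 0.292  0.956 -0.001] x [-0.956  0.292  0.   ]
```

View pics/w6.png

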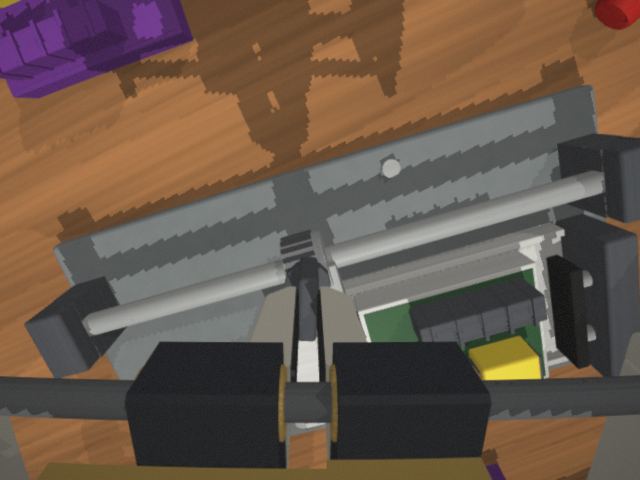

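View pics/top6.png

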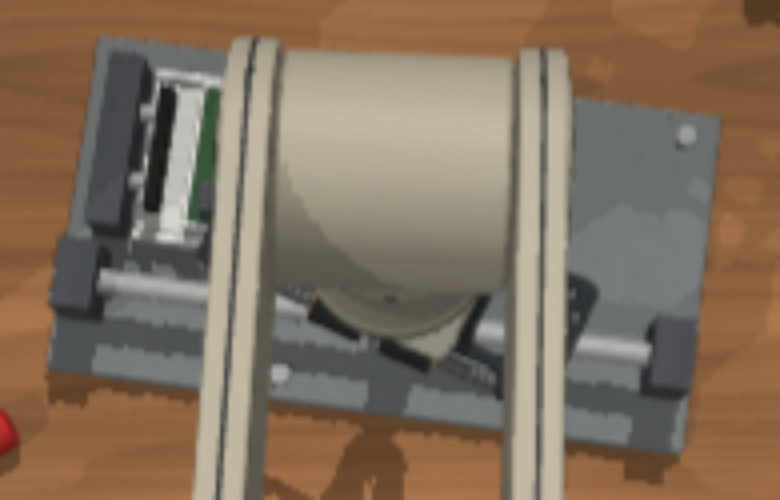

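Request:
carry_out(
  commands=[
    [[0.03,0.096,0,0],[0.03,0.096,0,0],[0.03,0.096,0,0],[0.03,0.096,0,0]],
  ],
)

```text
t: 9.58
tool_pos: [0.54, 0.0353, 0.0862]
orientation: [0.661, 3.071, -0.001]
force: [3.9, -3.4, 4.4]
opening: 0.008
```

Request:
carry_out(
  commands=[
    [[0.03,0.096,0,0],[0.03,0.096,0,0]],
  ],
)

```text
t: 9.75
tool_pos: [0.5403, 0.0374, 0.0862]
orientation: [0.661, 3.071, -0.001]
force: [4.2, -4.2, 4.5]
opening: 0.0081
```

Request:
carry_out(
  commands=[
    [[0.03,0.096,0,0],[0.03,0.096,0,0]],
  ],
)

```text
t: 9.92
tool_pos: [0.5405, 0.0393, 0.0863]
orientation: [0.661, 3.071, -0.001]
force: [3.7, -4.3, 3.6]
opening: 0.0078
```

```bash
python3 - <<'E'
from h import *
axial()
im=robot.read_camera("wrist");cv2.imwrite("pics/w7.png",cv2.resize(im[180:440,320:640,::-1],None,fx=2.4,fy=2.2))
E
```

```text
t 9.92 TCP in holder mm [-48.8   -4.18] F lat/axial/z [ 4.26 -3.8   3.55] Mz -0.11 open 0.0078
z 0.0863 holder y in tool [ 0.292  0.956 -0.001] x [-0.956  0.292  0.001]
```

View pics/w7.png

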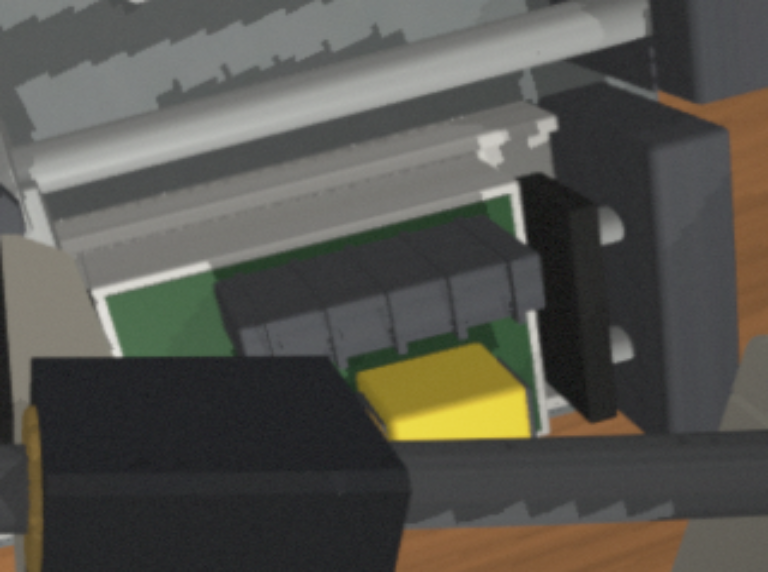

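The module's front edge is almost at the pad, and the gap widens slightly away from the rod. I'll go on in small steps and watch the force.

Request:
carry_out(
  commands=[
    [[0.015,0.048,0,0],[0.015,0.048,0,0]],
  ],
)

```text
t: 10.13
tool_pos: [0.5407, 0.0403, 0.0862]
orientation: [0.661, 3.071, -0.001]
force: [4.0, -4.4, 3.5]
opening: 0.0082
```

Request:
carry_out(
  commands=[
    [[0.015,0.048,0,0],[0.015,0.048,0,0]],
  ],
)

```text
t: 10.3
tool_pos: [0.5408, 0.0413, 0.0862]
orientation: [0.661, 3.071, -0.001]
force: [3.0, -4.4, 3.2]
opening: 0.0084
```

Request:
carry_out(
  commands=[
    [[0.015,0.048,0,0],[0.015,0.048,0,0]],
  ],
)

```text
t: 10.47
tool_pos: [0.5409, 0.0423, 0.0863]
orientation: [0.661, 3.071, -0.001]
force: [3.4, -3.1, 3.6]
opening: 0.0077
```

```bash
python3 - <<'E'
from h import *
axial()
im=robot.read_camera("wrist");cv2.imwrite("pics/w8.png",cv2.resize(im[180:440,320:640,::-1],None,fx=2.4,fy=2.2))
E
```

```text
t 10.47 TCP in holder mm [-48.81  -1.16] F lat/axial/z [ 3.76 -2.65  3.58] Mz -0.22 open 0.0077
z 0.0863 holder y in tool [ 0.292  0.956 -0.001] x [-0.956  0.292  0.001]
```

View pics/w8.png

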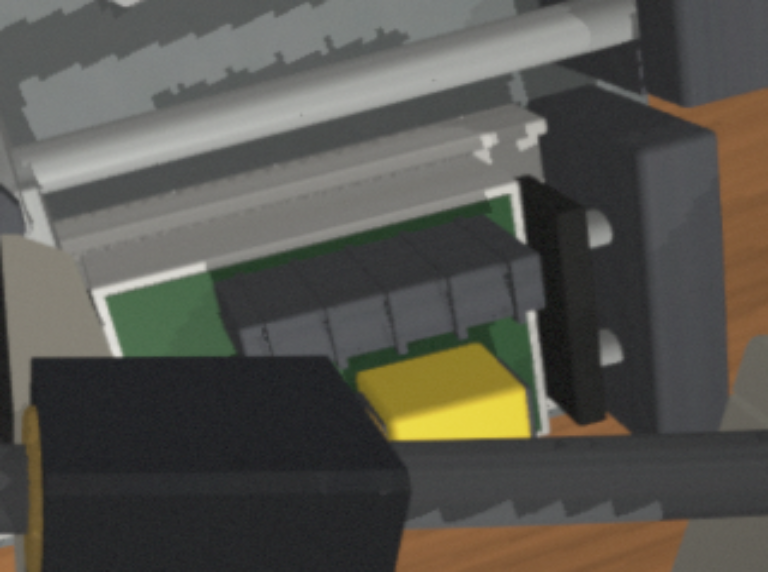

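The gap is still closing and there's no contact yet.

Request:
carry_out(
  commands=[
    [[0.015,0.048,0,0],[0.015,0.048,0,0]],
  ],
)

```text
t: 10.68
tool_pos: [0.541, 0.0433, 0.0862]
orientation: [0.661, 3.071, -0.001]
force: [2.9, -4.3, 3.2]
opening: 0.008
```

Request:
carry_out(
  commands=[
    [[0.015,0.048,0,0],[0.015,0.048,0,0]],
  ],
)

```text
t: 10.85
tool_pos: [0.5412, 0.0443, 0.0862]
orientation: [0.661, 3.071, -0.001]
force: [3.8, -4.0, 4.8]
opening: 0.008
```

Request:
carry_out(
  commands=[
    [[0.015,0.048,0,0],[0.015,0.048,0,0]],
  ],
)

```text
t: 11.02
tool_pos: [0.5413, 0.0453, 0.0863]
orientation: [0.661, 3.071, -0.001]
force: [3.6, -4.2, 3.9]
opening: 0.0083
```

```bash
python3 - <<'E'
from h import *
axial()
im=robot.read_camera("wrist");cv2.imwrite("pics/w9.png",cv2.resize(im[180:440,320:640,::-1],None,fx=2.4,fy=2.2))
E
```

```text
t 11.02 TCP in holder mm [-48.82   1.87] F lat/axial/z [ 4.09 -3.72  3.9 ] Mz -0.17 open 0.0083
z 0.0863 holder y in tool [ 0.292  0.956 -0.001] x [-0.956  0.292  0.001]
```

View pics/w9.png

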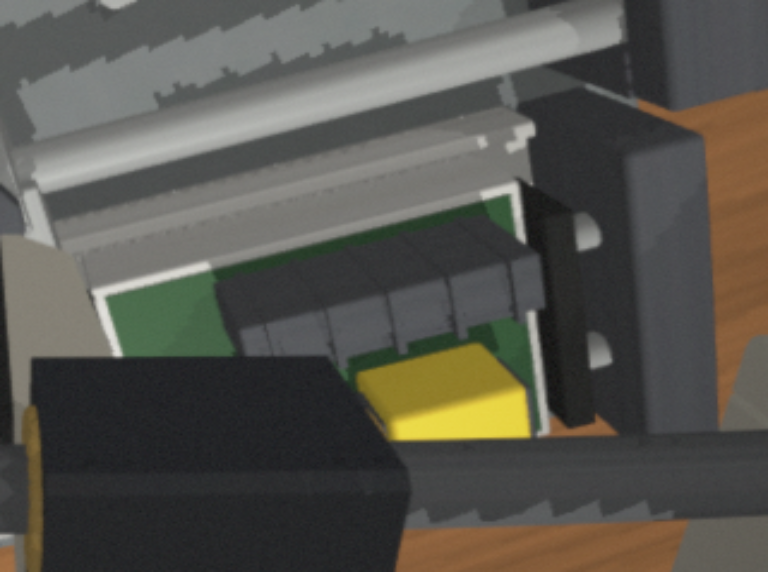

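Request:
carry_out(
  commands=[
    [[0.015,0.048,0,0],[0.015,0.048,0,0]],
  ],
)

```text
t: 11.23
tool_pos: [0.5414, 0.0462, 0.0862]
orientation: [0.661, 3.071, -0.001]
force: [3.3, -6.2, 4.3]
opening: 0.008
```

Request:
carry_out(
  commands=[
    [[0.015,0.048,0,0],[0.015,0.048,0,0]],
  ],
)

```text
t: 11.4
tool_pos: [0.5415, 0.0466, 0.0862]
orientation: [0.661, 3.07, -0.003]
force: [3.4, -8.2, 3.6]
opening: 0.0076
```

Request:
carry_out(
  commands=[
    [[0.015,0.048,0,0],[0.015,0.048,0,0]],
  ],
)

```text
t: 11.57
tool_pos: [0.5415, 0.0469, 0.0862]
orientation: [0.662, 3.07, -0.004]
force: [2.4, -11.2, 5.4]
opening: 0.0079
```

Contact: the force is rising at about 8 N per mm of travel. One more step should put the pad at about 10 N.

Request:
carry_out(
  commands=[
    [[0.015,0.048,0,0],[0.015,0.048,0,0],[0,0,0,0],[0,0,0,0]],
  ],
)

```text
t: 11.9
tool_pos: [0.5416, 0.0474, 0.0862]
orientation: [0.662, 3.07, -0.006]
force: [3.4, -12.5, 4.9]
opening: 0.0083
```

```bash
python3 - <<'E'
from h import *
axial()
im=robot.read_camera("wrist");cv2.imwrite("pics/w10.png",cv2.resize(im[180:440,320:640,::-1],None,fx=2.4,fy=2.2))
axial()
E
```

```text
t 11.9 TCP in holder mm [-48.8    3.92] F lat/axial/z [  4.92 -11.94   4.92] Mz -0.18 open 0.0083
z 0.0862 holder y in tool [ 0.292  0.956 -0.004] x [-0.956  0.292  0.   ]
t 11.95 TCP in holder mm [-48.78   3.91] F lat/axial/z [  4.01 -12.02   5.  ] Mz -0.18 open 0.0082
z 0.0863 holder y in tool [ 0.292  0.956 -0.004] x [-0.956  0.292  0.001]
```

View pics/w10.png

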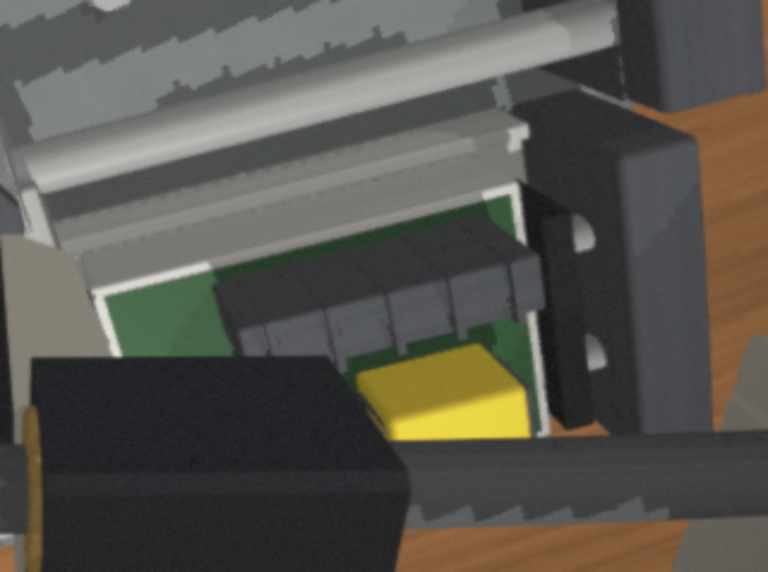

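The jaw force is about 10 N (12 N measured less about 2 N collar drag), and the pad face is flush. Now I'll tighten while holding the push.

Request:
carry_out(
  commands=[
    [[0,0,0,3],[0,0,0,5],[0,0,0,5],[0,0,0,5],[0,0,0,5],[0,0,0,5],[0,0,0,5],[0,0,0,0]],
  ],
)

```text
t: 12.62
tool_pos: [0.5417, 0.0475, 0.0863]
orientation: [1.513, 2.751, -0.004]
force: [3.1, -11.7, 4.8]
opening: 0.0077
```

```bash
python3 -c "
from h import *
axial()"
```

```text
t 12.62 TCP in holder mm [-48.67   4.1 ] F lat/axial/z [  4.54 -11.22   4.79] Mz 0.18 open 0.0077
z 0.0863 holder y in tool [ 0.769  0.639 -0.003] x [-0.639  0.769  0.001]
```

Request:
carry_out(
  commands=[
    [[0,0,0,5],[0,0,0,5],[0,0,0,5],[0,0,0,5],[0,0,0,5],[0,0,0,5],[0,0,0,5],[0,0,0,3],[0,0,0,0],[0,0,0,0]],
  ],
)

```text
t: 13.45
tool_pos: [0.542, 0.0476, 0.0863]
orientation: [2.32, 2.114, -0.003]
force: [4.0, -11.7, 4.4]
opening: 0.0078
```

```bash
python3 -c "
from h import *
axial()"
```

```text
t 13.45 TCP in holder mm [-48.41   4.2 ] F lat/axial/z [  5.44 -11.14   4.36] Mz 0.29 open 0.0078
z 0.0863 holder y in tool [ 0.999  0.035 -0.003] x [-0.035  0.999  0.001]
```

Request:
carry_out(
  commands=[
    [[0,0,0,2],[0,0,0,2],[0,0,0,0]],
  ],
)

```text
t: 13.7
tool_pos: [0.542, 0.0476, 0.0863]
orientation: [2.394, 2.029, -0.002]
force: [4.4, -11.8, 3.4]
opening: 0.0082
```

```bash
python3 -c "
from h import *
axial()"
```

```text
t 13.7 TCP in holder mm [-48.39   4.18] F lat/axial/z [  5.88 -11.18   3.4 ] Mz 0.25 open 0.0082
z 0.0863 holder y in tool [ 0.999 -0.036 -0.003] x [0.036 0.999 0.001]
```

Request:
carry_out(
  commands=[
    [[0,0,0,3],[0,0,0,3],[0,0,0,0],[0,0,0,0]],
  ],
)

```text
t: 14.03
tool_pos: [0.542, 0.0476, 0.0863]
orientation: [2.494, 1.904, -0.002]
force: [5.6, -11.2, 2.8]
opening: 0.0087
```

```bash
python3 -c "
from h import *
axial()"
```

```text
t 14.03 TCP in holder mm [-48.4    4.23] F lat/axial/z [  7.   -10.37   2.85] Mz 0.64 open 0.0087
z 0.0863 holder y in tool [ 0.99  -0.138 -0.003] x [0.138 0.99  0.001]
```

The torque rose to 0.64 N·m as the tool went past the 0 angle, so the screw is at its stop. I'll unload the arm before opening.

Request:
carry_out(
  commands=[
    [[0,0,0,-2.5],[0,0,0,-2.5],[-0.07,0.05,0,0],[-0.07,0.05,0,0],[-0.07,0.05,0,0],[0,0,0,0],[0,0,0,0]],
  ],
)

```text
t: 14.62
tool_pos: [0.5422, 0.0472, 0.0863]
orientation: [-2.411, -2.014, 0.002]
force: [-0.1, -3.7, 7.2]
opening: 0.0078
```

```bash
python3 -c "
from h import *
axial()"
```

```text
t 14.62 TCP in holder mm [-48.2    3.81] F lat/axial/z [ 0.33 -3.69  7.22] Mz 0.31 open 0.0078
z 0.0863 holder y in tool [ 0.999 -0.051 -0.001] x [ 0.051  0.999 -0.001]
```

Request:
carry_out(
  commands=[
    [[-0.08,0,-0.05,-1],[0,0,-0.05,-1],[0,0,0,0]],
  ],
)

```text
t: 14.87
tool_pos: [0.542, 0.047, 0.0863]
orientation: [-2.374, -2.056, 0.0]
force: [4.5, 0.8, -2.7]
opening: 0.0074
```

Request:
carry_out(
  commands=[
    [[0,0,0,0],[0,0,0,0],[0,0,0,0],[0,0,0,0],[0,0,0,0],[0,0,0,0]],
  ],
  claw=4,
)

```text
t: 15.37
tool_pos: [0.5423, 0.0465, 0.0871]
orientation: [-2.376, -2.055, 0.0]
force: [0.5, 0.7, 0.3]
opening: 0.0389
```

Request:
carry_out(
  commands=[
    [[0,0,-1,0],[0,0,-2,0],[0,0,-2,0],[0,0,-2,0],[0,0,-2,0],[0,0,-2,0],[0,0,0,0],[0,0,0,0]],
  ],
)

```text
t: 16.03
tool_pos: [0.5436, 0.0466, 0.1992]
orientation: [2.375, 2.053, 0.004]
force: [0.2, -0.3, -0.3]
opening: 0.04
```

```bash
python3 - <<'E'
from h import *
axial()
import pickle
pickle.dump(robot.camera_params("wrist"),open("w11.pkl","wb"))
im=robot.read_camera("wrist");cv2.imwrite("pics/w11.png",im[:,:,::-1])
E
```

```text
t 16.03 TCP in holder mm [-46.71   3.37] F lat/axial/z [ 0.23 -0.26 -0.26] Mz -0.01 open 0.04
z 0.1992 holder y in tool [ 1.    -0.017  0.   ] x [0.017 1.    0.004]
```

View pics/w11.png

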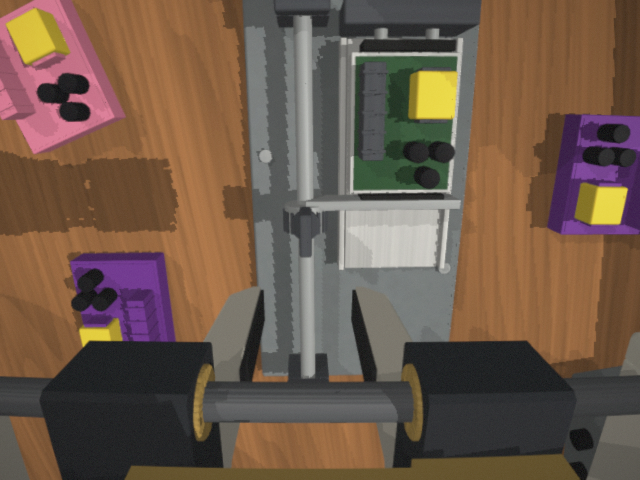

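```bash
python3 - <<'E'
import cv2
a=cv2.imread("pics/w11.png")
cv2.imwrite("pics/w11a.png",cv2.resize(a[165:275,260:470],None,fx=3.8,fy=3.8,interpolation=cv2.INTER_CUBIC))
cv2.imwrite("pics/w11b.png",cv2.resize(a[0:110,330:480],None,fx=5,fy=5,interpolation=cv2.INTER_CUBIC))
E
```

```text
(no output)
```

View pics/w11a.png

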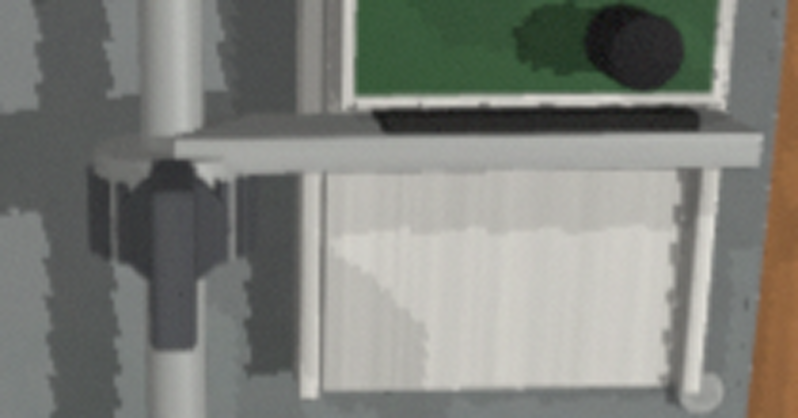

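View pics/w11b.png

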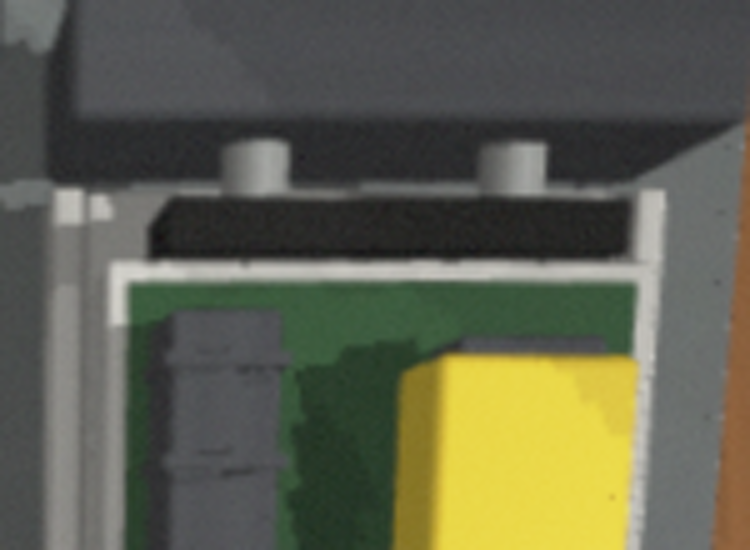

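The wing is in line with the rod, and the module is flush between the jaw rubber and the pad. One last bench check, then I'll hand in.

```bash
python3 - <<'E'
from h import *
im=robot.read_camera("top");cv2.imwrite("pics/top12.png",im[:,:,::-1])
W=__import__("pickle").load(open("w11.pkl","rb"));a=cv2.imread("pics/top0.png");d=cv2.absdiff(a,im[:,:,::-1]).max(2)
n,l,s,c=cv2.connectedComponentsWithStats((d>50).astype(np.uint8));print([s[i].tolist() for i in range(1,n) if s[i][4]>15])
E
```

```text
[[244, 158, 108, 322, 19645], [282, 235, 41, 25, 468], [264, 241, 6, 4, 23], [313, 240, 10, 5, 32], [278, 261, 41, 21, 578], [328, 283, 6, 7, 32], [276, 311, 32, 17, 388], [247, 358, 6, 8, 37], [239, 408, 11, 67, 319], [0, 429, 55, 51, 1516], [348, 452, 2, 18, 32], [301, 464, 44, 16, 559]]
```

View pics/top12.png

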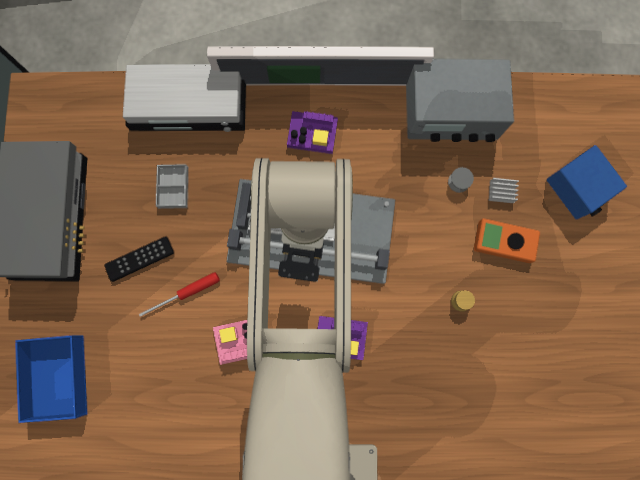

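The other things on the bench haven't moved; the only differences between the pictures are the arm and its shadow.

```bash
python3 -c "
from plant import robot
print(robot.close_job())"
```

```text
the job is handed in; nothing more can be done
None
```

The module is clamped in the holder, and I handed the job in at about 16 s.

- **What I did:** I gripped the wing and turned the screw about 73° anticlockwise. I then slid the collar about 78 mm until the module seated on the sprung pad. While the arm held the push, I turned the screw back to its stop, where the torque rose to 0.64 N·m. I unloaded the arm, let go and lifted clear.
- **Pressing force:** the wrist read 12 N along the rod, which is about 10 N at the jaw after some 2 N of collar drag. The highest reading along the rod was about 12.5 N.
- **Last pictures:** the wing lies along the rod, and the module is flat and flush against both the jaw rubber and the pad. The other bench items are where they were, and the gripper touches nothing (under 0.5 N).
- **Not measured:** I couldn't measure the clamp force after letting go. The tool moved back about 0.6 mm as I unloaded the arm, which matches the give in the fingers and doesn't suggest the collar slipped. The arm also pushed sideways on the wing with up to about 7 N.

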